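Raise the display pedestal one hole and set the cheese tub on it

ROBOT

A 6-joint arm with a two-finger parallel gripper is mounted at the origin on the work surface. World frame = base frame: x ahead of the robot, y to its left, z up, the work surface at z = 0. Lengths are in m, angles in rad, forces in N, time in s.
With the tool pointing down it reaches from about 0.325 to 0.85 m from the base axis. Payload 15.5 kg.
Tool frame: the origin (TCP) lies at the very end of the fingers, on their centre line; the grasp point (between the pads) lies 19 mm behind it; z points along the fingers, y is the line along which they close (so a half turn about z gives the same grasp; the last joint's range is limited). The gripper opens to 91 mm and grips with 3 to 60 N. Pads are 32 mm wide; open, the fingers measure 118 mm over their backs; the gripper's body (76 mm by 178 mm) begins 60 mm behind the grasp point.
Start: joints at [1.107, 0.494, 1.345, -0, 1.302, -0.096], TCP at [0.225, 0.583, 0.192] pointing down, gripper open.
Joint ranges: [-2.91, 2.91], [-0.82, 2.16], [0.22, 2.67], [-1.22, 4.37], [0.12, 2.79], [-3.08, 3.08]. Speed limits (rad/s): [1.89, 1.89, 2.57, 3.01, 3.01, 3.01].

INTERFACE

Orientations are given as a rotation vector (axis times angle).
In Python, from workcell import manip gives the robot as it stands.
- The arm moves only by the tool send_rows, never from a script. Its argument "targets" is a list that holds one entry, the list of rows, each a list of 4 numbers: the shift along the world's x, y, z in mm, then the turn about the world's z in rad. In form: [[[tx, ty, tz, spin], ...]]. A call has 1 to 8 rows; each row is the pose to reach, as a shift and turn from the pose commanded when the call began; what a row does not reach only later rows make up. A row lasts 1/8 s, in which the tool goes at most 62.5 mm and 10.7 degrees, less where a joint would pass 70% of its speed; a pose out of reach is approached as far as the arm can. A call with a gripper value outside its range is refused whole. "claw" is the finger opening in mm, from 0 to 91.2, set as the call begins (left out, the last holds). The fingers move at their own pace and stop on an object; the grip force is fixed at half the most. Time passes only in rows, so rows that repeat a pose let the fingers close. It gives the time, the measured TCP pose, the force, the opening and the grip force at its end, in the units of the state.
- manip.read_state(): the state, without advancing time (a new reading comes with each control period).
- manip.capture(name): name is "scene" or "side" or "wrist"; returns the picture (480x640x3 uint8, red, green, blue); there is no depth.
- manip.calibration(name): a dict with "K" (3x3 intrinsics, pixels), "rvec" (rotation vector, rad) and "tvec" (3), from world to camera coordinates, as OpenCV has them. Camera axes: x right, y down, z forward; pixel columns grow to the right and rows downward; lengths in m; the calibration is good to about 2 mm. A picture is of the moment at which its call begins: read the wrist's pose just before it. calibration takes no time and is no camera call; for the wrist camera it gives the pose at the moment of the call.
- manip.job_done(): hands the job in; it is judged then, once.
The state is a dict: "time_s": time; "joint_pos": joint angles; "joint_velocities": joint speeds; "tau": joint torques, N m; "tcp_pos": TCP position; "tool_rot": TCP orientation; "wrist_force": force on the tool from outside, world axes, zero at the start; "moment": the same for the moment, N m; "opening": finger opening in m; "finger_force": force on a finger pad.
Only numpy, scipy, OpenCV 4.12 (cv2) and the standard library are available. Lean on these libraries where they do the work, as an engineer would, in place of code of your own. Each camera call takes 0.05 s, during which the arm holds its last target. There are 200 camera calls.

TASK

Pull the wooden plate of the telescoping display pedestal gently straight up until its sprung button snaps out through the next hole up in the sleeve, and stop pulling as soon as it has caught. Then set the small white cheese tub gently upright in the middle of the plate and let go. Leave the jar and the tin where they stand.

Things in the scene. Friction and masses are not known exactly. Their poses are not given: they have to be found in the camera images.
- pedestal: the pedestal's foot, screwed to the counter: dark steel disc, diameter 120 mm, 12 mm thick, with a 46 mm square socket 40 mm high. Origin at the middle of its underside on the counter; z is the pedestal's upright axis; x points to the side where the sleeve has its holes.
- socket_top (a point): middle of the socket's top, 40 mm up. In it stands a fixed 32 mm square aluminium sleeve, wall 3 mm, set higher or lower by an unmeasured 0 to 24 mm: its top is 180 mm above the counter plus that amount. Its +x wall has three 10 mm holes, one above the other: centres 50, 105 and 160 mm above the counter, plus the same unmeasured amount.
- plate_top (a point): middle of the top face of the round wooden plate, diameter 64 mm, 14 mm thick, on top of the post that slides in the sleeve; at the start the plate's underside is 12 to 47 mm above the sleeve's top. Its rim is free all round: it can be gripped across the rim from above at any yaw.
- post (a joint): height of the sliding 24 mm square steel post above its lowest position (m), upward positive, 0 to 0.125; the plate's top is 196 mm plus this above the counter. Drawing it up slowly takes about 7 N (weight 3, friction 3, button drag 1). Once the button has caught, the post is locked both ways but for 2 mm of play in all, and the pull rises steeply.
- button: sprung brass pin of the post, diameter 8 mm, domed, 146 mm below the plate's top; slides along the pedestal's x. Origin at its tip: 13 mm from the axis pushed in, 21 mm when out through a hole (5 mm proud). Starts pushed in behind the wall, 10 to 45 mm below the middle hole, which is the next one up. Pulled fast it strikes the hole's edge or jumps it. Over 20 N bends it.
- tub_center (a point): middle (half-way up) of the cheese tub: small white lidded round tub, diameter 56 mm, height 50 mm, 0.25 kg (somewhat more or less), standing upright on the counter; z is its upright axis. The lower of the three round containers
- jar: bystander: amber glass jar with a steel lid, diameter 66 mm, height 95 mm; origin at the middle of its underside
- can: bystander: tin can with a card label, diameter 64 mm, height 85 mm; origin at the middle of its underside
- board: fixed wooden board 160 x 260 mm, 12 mm thick, with sliced sausage, at the far edge; origin at the middle of its underside
Not all that is in view belongs to the job. Of the things shaped like the part that bears tub_center, the white one is meant.

How it is judged:
By the outcome, as a careful person would: the job done as asked, in the order asked, and still so for the second after the job is handed in, with the robot touching nothing.
It also fails if it takes over 56 s, if anything falls off the work surface, if the arm or the gripper's body presses on something with over 40 N, if the wrist force passes 120 N, or if a joint passes its speed limit or range.

## Working session

There is one attempt and no reset: what is moved stays moved. The work goes in short steps, Python scripts to look and compute and a tool call to move; the robot and the scene stay as the last step left them, time stands still between calls to the robot, and variables do not carry over. Pictures are saved under pics/ and viewed, at most 10 in all, crops included, and the job is handed in when it is done.

Besides the shell and the picture viewer there is one more tool, called after ">>>" as a command line: name --argument value ..., lists and objects as JSON in quotes. send_rows: Moves the arm, as the interface text tells. Its arguments: {"type":"object","properties":{"targets":{"type":"array"},"claw":{"type":"number"}},"required":["targets"]}

```bash
mkdir -p pics
cat > h.py <<'E'
import numpy as np,cv2
from workcell import manip
def cal(n):
    c=manip.calibration(n);R=cv2.Rodrigues(np.array(c["rvec"],float))[0]
    return np.array(c["K"],float),R,np.array(c["tvec"],float).ravel()
def ray(c,p):
    K,R,t=c;d=R.T@np.linalg.inv(K)@np.array([p[0],p[1],1.]);return -R.T@t,d/np.linalg.norm(d)
def onz(c,p,z):
    o,d=ray(c,p);return o+d*(z-o[2])/d[2]
def proj(c,P):
    K,R,t=c;q=K@(R@np.array(P,float)+t);return q[:2]/q[2]
def two(c1,p1,c2,p2):
    o1,d1=ray(c1,p1);o2,d2=ray(c2,p2)
    s=np.linalg.lstsq(np.c_[d1,-d2],o2-o1,rcond=None)[0]
    a,b=o1+s[0]*d1,o2+s[1]*d2;return (a+b)/2,np.linalg.norm(a-b)
def save(n,f):
    im=manip.capture(n);cv2.imwrite("pics/"+f,im[:,:,::-1]);return im
E
python3 - <<'E'
from h import *
for n in("scene","side"):
    save(n,n+"0.png");c=cal(n);print(n,-c[1].T@c[2],c[0][0,0])
E
```

```text
scene [1.18309399 0.17495442 0.67781926] 452.6827293260707
side [0.49847289 0.83879977 1.00743901] 574.9997346470499
```

View pics/scene0.png

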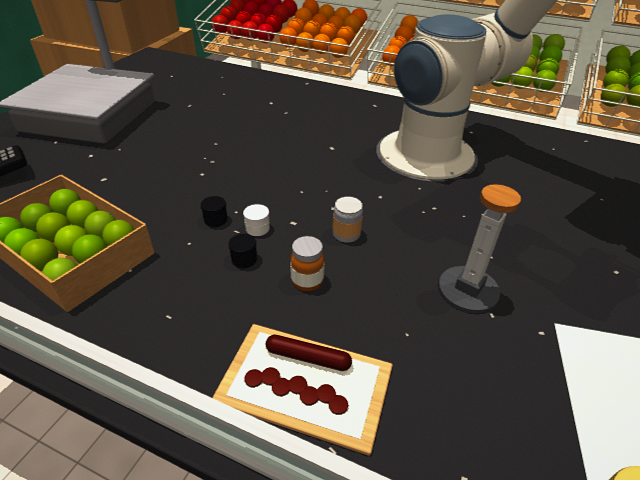

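View pics/side0.png

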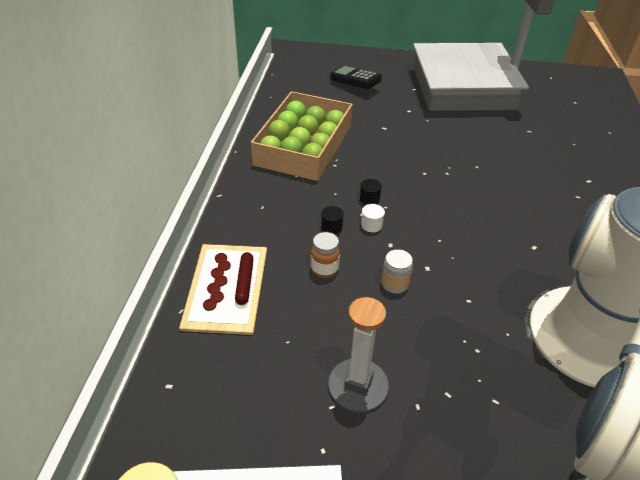

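The scene view shows these round containers: white tub (257,220), black tubs (214,211) and (243,251), jar (308,264), tin (348,219), with the plate at (500,198). In the side view the white tub is at (372,218), the black ones at (371,192) and (332,220), and the plate at (367,313). By the description I choose the white one. Next I measure it and check it in a close crop.

```bash
cat > m.py <<'E'
from h import *
S=cv2.imread("pics/scene0.png");D=cv2.imread("pics/side0.png");cs,cd=cal("scene"),cal("side")
def comp(im,mask,box):
    x0,y0,x1,y1=box;m=np.zeros(mask.shape,np.uint8);m[y0:y1,x0:x1]=mask[y0:y1,x0:x1]
    n,l,st,ce=cv2.connectedComponentsWithStats(m.astype(np.uint8));i=1+np.argmax(st[1:,4]);return (l==i).astype(np.uint8),st[i],ce[i]
def hsv(im):return cv2.cvtColor(im,cv2.COLOR_BGR2HSV).astype(int)
def white(im):h=hsv(im);return (h[...,1]<60)&(h[...,2]>90)
def orange(im):h=hsv(im);return (h[...,0]<22)&(h[...,1]>120)&(h[...,2]>70)
E
python3 - <<'E'
from m import *
for nm,f,b1,b2 in(("tub",white,(240,200,275,240),(358,200,388,235)),("plate",orange,(470,175,530,220),(340,290,395,335))):
    _,s1,c1=comp(S,f(S),b1);_,s2,c2=comp(D,f(D),b2)
    print(nm,s1,c1,s2,c2,two(cs,c1,cd,c2))
a=cv2.resize(S[170:300,190:390],(800,520),interpolation=2)
b=cv2.resize(S[170:320,430:550],(480,600),interpolation=2)
cv2.imwrite("pics/cropA.png",a);cv2.imwrite("pics/cropB.png",b)
E
```

```text
tub [243 204  26  32 702] [256.15099715 219.15954416] [360 204  28  29 591] [372.321489   217.15228426] (array([ 0.50553311, -0.27224612,  0.02806165]), np.float64(0.0007607647455360628))
plate [480 184  42  29 912] [499.93859649 197.88815789] [349 297  37  34 991] [366.75882947 313.29667003] (array([0.49338423, 0.2086211 , 0.23234951]), np.float64(0.0005714838049225002))
```

View pics/cropA.png

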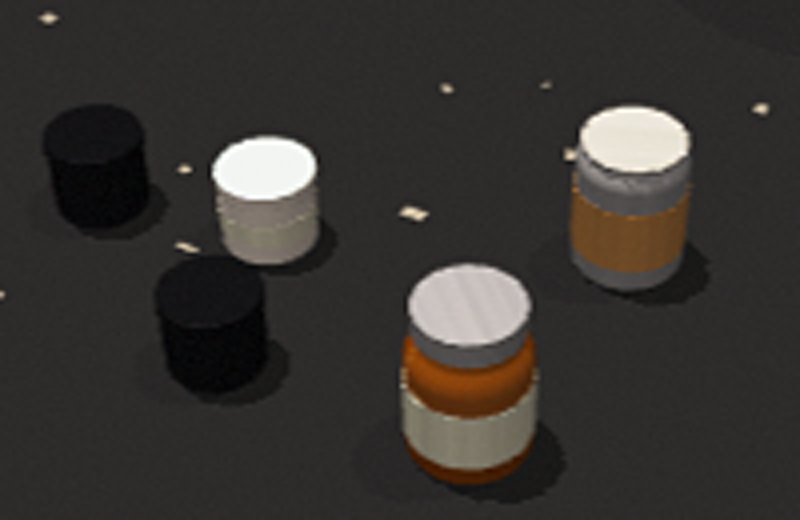

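View pics/cropB.png

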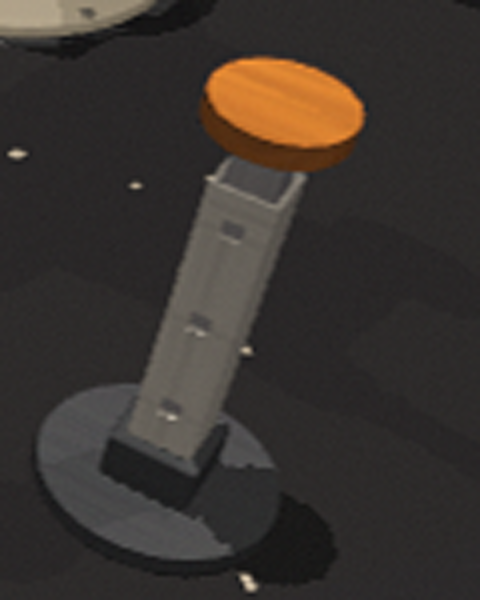

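The close crop confirms the choice: the white lidded tub is the low one at scene (256,219). The sleeve's three holes are at scene (488,227), (480,251) and (472,272).

Run:
```python
from m import *
def top(im,f,b,vmin):
    m,_,_=comp(im,f(im)&(hsv(im)[...,2]>vmin),b)
    c=max(cv2.findContours(m,0,1)[0],key=cv2.contourArea);e=cv2.fitEllipse(cv2.convexHull(c));return e[0],e[1]
for nm,f,b1,b2,v in(("tub",white,(240,200,275,240),(358,200,388,235),210),("plate",orange,(470,175,530,220),(340,290,395,335),170)):
    c1,x1=top(S,f,b1,v);c2,x2=top(D,f,b2,v);print(nm,c1,x1,c2,x2,two(cs,c1,cd,c2))
    print([onz(cs,c1,.05),onz(cd,c2,.05)] if nm=="tub" else "")
# wall holes
P=two(cs,top(S,orange,(470,175,530,220),170)[0],cd,top(D,orange,(340,290,395,335),170)[0])[0]
for x in(P[0]+.014,P[0]+.016):
  for p in((488,227.5),(479.75,250.75),(472.5,272)):
    o,d=ray(cs,p);print(x,o+d*(x-o[0])/d[0])
# jar/can tops (side picture)
for p,z in(((397,258),.085),((326,241),.095)):print(onz(cd,p,z))
for p,z in(((348,205),.085),((307,246),.095)):print(onz(cs,p,z))
for p in((214,205),(243,243)):print("blk",onz(cs,p,.05))
s=manip.read_state();print(s["time_s"],s["tool_rot"],s["wrist_force"],s["opening"])
```

```text
tub (255.61474609375, 211.73170471191406) (14.866982460021973, 24.91168975830078) (372.8813171386719, 211.0023956298828) (14.161909103393555, 22.20405387878418) (array([ 0.50583585, -0.27154777,  0.04971365]), np.float64(0.0010595203819383956))
[array([ 0.50558986, -0.27195408,  0.05      ]), array([ 0.50596817, -0.27043307,  0.05      ])]
plate (500.83319091796875, 195.12017822265625) (20.118085861206055, 39.025718688964844) (366.9909362792969, 311.2370300292969) (28.38994026184082, 36.885215759277344) (array([0.49339022, 0.20857633, 0.23798316]), np.float64(0.0007303756165545891))

0.5073902220002912 [0.50739022 0.20517117 0.17698682]
0.5073902220002912 [0.50739022 0.20478227 0.12145294]
0.5073902220002912 [0.50739022 0.20489008 0.06619901]
0.5093902220002912 [0.50939022 0.20508173 0.17846922]
0.5093902220002912 [0.50939022 0.20469399 0.12309972]
0.5093902220002912 [0.50939022 0.20480147 0.06800933]
[ 0.43944623 -0.07916113  0.085     ]
[ 0.60281697 -0.09629925  0.095     ]
[ 0.43682206 -0.07894647  0.085     ]
[ 0.60418147 -0.09818929  0.095     ]
blk [ 0.52463068 -0.36940641  0.05      ]
blk [ 0.60757858 -0.24257735  0.05      ]
0.1 [-5.74459392e-01 -3.08833059e+00  1.64667230e-03] [ 0.24030872  1.02340068 -0.22599477] 0.09085856933696093
```

Plate top is at z≈0.238, so the button is at about 0.092 and the middle hole at about 0.122. The expected rise is about 30 mm. Now I move above the plate.

>>> send_rows --targets '[[[0, 0, 50, 0], [30, -40, 90, 0], [75, -105, 100, 0], [120, -170, 100, 0], [165, -235, 100, 0], [210, -300, 100, 0], [245, -345, 100, 0], [268, -374, 100, 0]]]' --claw 91

```text
time_s: 1.1
tcp_pos: [0.4712, 0.2369, 0.2923]
tool_rot: [-0.574, -3.088, 0.0]
wrist_force: [0.7, 0.8, -0.7]
opening: 0.0912
finger_force: 0.0
```

>>> send_rows --targets '[[[0, 0, 0, 0], [0, 0, 0, 0]]]'

```text
time_s: 1.35
tcp_pos: [0.4702, 0.2387, 0.2921]
tool_rot: [-0.576, -3.088, 0.0]
wrist_force: [-0.2, 0.6, -0.5]
opening: 0.0913
finger_force: 0.0
```

Run:
```python
from m import *
s=manip.read_state();c=cal("wrist");im=save("wrist","w0.png");print(s["tcp_pos"],s["tool_rot"],s["wrist_force"])
m=orange(im)&(hsv(im)[...,2]>140)
m,st,ce=comp(im,m,(0,0,640,480));k=max(cv2.findContours(m,0,1)[0],key=cv2.contourArea);e=cv2.fitEllipse(cv2.convexHull(k));print(st,e,onz(c,e[0],.238),proj(c,[.4934,.2086,.238]))
```

```text
[0.47019652 0.23872805 0.29211707] [-5.75677196e-01 -3.08761860e+00  1.21944465e-04] [-0.17408162  0.57510757 -0.48944369]Traceback (most recent call last):
  File "<stdin>", line 4, in <module>
  File "m.py", line 5, in comp
    n,l,st,ce=cv2.connectedComponentsWithStats(m.astype(np.uint8));i=1+np.argmax(st[1:,4]);return (l==i).astype(np.uint8),st[i],ce[i]
                                                                       ~~~~~~~~~^^^^^^^^^^
    return _wrapfunc(a, 'argmax', axis=axis, out=out, **kwds)
    return bound(*args, **kwds)
ValueError: attempt to get argmax of an empty sequence
```

View pics/w0.png

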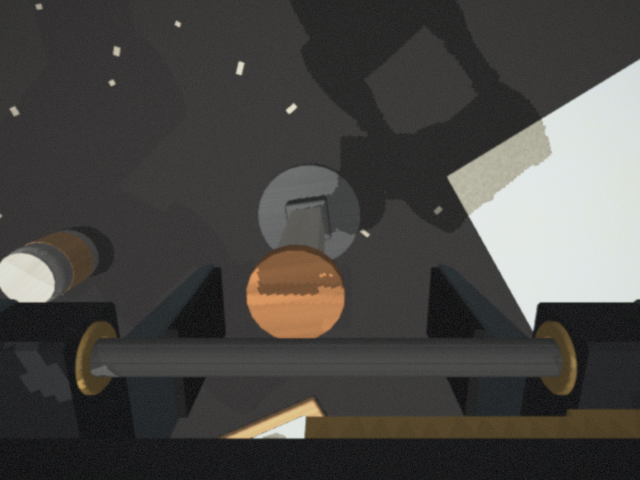

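The wrist view shows the plate at (296,294), spanning x 247–345 and y 245–342, between the open fingers and shaded by the gripper. I check that against the estimate.

Run:
```python
from m import *
im=cv2.imread("pics/w0.png");h=hsv(im);c=cal("wrist")
m,st,ce=comp(im,(h[...,0]<22)&(h[...,1]>85)&(h[...,2]>60),(230,225,360,345));k=max(cv2.findContours(m,0,1)[0],key=cv2.contourArea);e=cv2.fitEllipse(cv2.convexHull(k))
print(st,e,onz(c,e[0],.238),proj(c,[.4934,.2086,.238]))
```

```text
[ 246  245   99   94 7507] ((295.5610046386719, 293.3410339355469), (96.99456787109375, 99.60271453857422), 94.15352630615234) [0.49143661 0.20895859 0.238     ] [296.20008637 296.16277996]
```

The two agree within 2 mm.

>>> send_rows --targets '[[[11, -15, 0, 0], [22, -30, 0, 0], [22, -30, 0, 0], [22, -30, -25, 0], [22, -30, -50, 0], [22, -30, -70, 0], [22, -30, -79, 0], [22, -30, -79, 0]]]'

```text
time_s: 2.4
tcp_pos: [0.4924, 0.2088, 0.2133]
tool_rot: [-0.574, -3.088, 0.0]
wrist_force: [-0.1, 0.8, 0.6]
opening: 0.0909
finger_force: 0.0
```

>>> send_rows --targets '[[[0, 0, 0, 0], [0, 0, 0, 0], [0, 0, 0, 0], [0, 0, 0, 0], [0, 0, 0, 0], [0, 0, 0, 0]]]' --claw 50

```text
time_s: 3.15
tcp_pos: [0.4927, 0.209, 0.2136]
tool_rot: [0.574, 3.088, 0.001]
wrist_force: [0.8, 3.7, 1.7]
opening: 0.0623
finger_force: 30.0
```

Gripped. Now the slow pull.

>>> send_rows --targets '[[[0, 0, 1, 0], [0, 0, 2, 0], [0, 0, 3, 0], [0, 0, 4, 0], [0, 0, 5, 0], [0, 0, 6, 0], [0, 0, 7, 0], [0, 0, 8, 0]]]'

```text
time_s: 4.15
tcp_pos: [0.4926, 0.2089, 0.2208]
tool_rot: [-0.574, -3.088, -0.0]
wrist_force: [4.8, 5.8, -10.2]
opening: 0.0617
finger_force: 30.0
```

>>> send_rows --targets '[[[0.5, 0.5, 1, 0], [1, 1, 2, 0], [1, 1, 3, 0], [1, 1, 4, 0], [1, 1, 5, 0], [1, 1, 6, 0]]]'

```text
time_s: 4.9
tcp_pos: [0.4927, 0.2092, 0.2271]
tool_rot: [-0.574, -3.087, 0.002]
wrist_force: [-1.4, -4.8, -8.9]
opening: 0.0617
finger_force: 30.0
```

Good: y slightly overdone. About 14 mm of the roughly 30 is done.

>>> send_rows --targets '[[[-0.2, -0.4, 1, 0], [-0.2, -0.4, 2, 0], [-0.2, -0.4, 3, 0], [-0.2, -0.4, 4, 0], [-0.2, -0.4, 5, 0], [-0.2, -0.4, 6, 0], [-0.2, -0.4, 7, 0]]]'

```text
time_s: 5.78
tcp_pos: [0.4928, 0.2091, 0.2343]
tool_rot: [-0.574, -3.088, 0.001]
wrist_force: [-2.5, -4.1, -8.8]
opening: 0.0622
finger_force: 30.0
```

>>> send_rows --targets '[[[0, 0, 0.6, 0], [0, 0, 1.2, 0], [0, 0, 1.8, 0], [0, 0, 2.4, 0]]]'

```text
time_s: 6.28
tcp_pos: [0.4928, 0.2091, 0.2367]
tool_rot: [-0.574, -3.088, 0.001]
wrist_force: [-4.0, -4.7, -7.9]
opening: 0.0619
finger_force: 30.0
```

>>> send_rows --targets '[[[-0.2, -0.3, 0.5, 0], [-0.2, -0.3, 1, 0], [-0.2, -0.3, 1.5, 0], [-0.2, -0.3, 2, 0]]]'

```text
time_s: 6.78
tcp_pos: [0.4928, 0.2091, 0.2388]
tool_rot: [-0.574, -3.088, 0.0]
wrist_force: [-5.5, -2.2, -7.3]
opening: 0.062
finger_force: 30.0
```

>>> send_rows --targets '[[[0, 0, 0.5, 0], [0, 0, 1, 0]]]'

```text
time_s: 7.02
tcp_pos: [0.4929, 0.2091, 0.2399]
tool_rot: [-0.574, -3.088, 0.0]
wrist_force: [-6.6, -2.9, -4.6]
opening: 0.0618
finger_force: 30.0
```

>>> send_rows --targets '[[[0, 0, 0.5, 0], [0, 0, 1, 0]]]'

```text
time_s: 7.28
tcp_pos: [0.4929, 0.2091, 0.2411]
tool_rot: [-0.574, -3.089, -0.0]
wrist_force: [-6.9, -2.3, -3.0]
opening: 0.062
finger_force: 30.0
```

>>> send_rows --targets '[[[-0.3, -0.1, 0.4, 0], [-0.3, -0.1, 0.8, 0]]]'

```text
time_s: 7.52
tcp_pos: [0.4929, 0.2091, 0.2418]
tool_rot: [0.574, 3.088, 0.001]
wrist_force: [-4.6, -1.6, -5.8]
opening: 0.0618
finger_force: 30.0
```

>>> send_rows --targets '[[[0, 0, 0.3, 0], [0, 0, 0.6, 0]]]'

```text
time_s: 7.78
tcp_pos: [0.4928, 0.2091, 0.2422]
tool_rot: [0.574, 3.089, 0.0]
wrist_force: [-3.6, -0.2, -5.8]
opening: 0.062
finger_force: 30.0
```

>>> send_rows --targets '[[[0, 0, 0.3, 0], [0, 0, 0.6, 0]]]'

```text
time_s: 8.02
tcp_pos: [0.4929, 0.209, 0.2428]
tool_rot: [0.574, 3.089, 0.0]
wrist_force: [-2.6, 0.2, -6.2]
opening: 0.0615
finger_force: 30.0
```

Run:
```python
from m import *
im=save("scene","s1.png")[:,:,::-1]
a=cv2.resize(im[150:300,450:550],(400,600),interpolation=2);b=cv2.resize(S[150:300,450:550],(400,600),interpolation=2)
cv2.imwrite("pics/s1c.png",np.hstack([b,a]))
```

```text
(no output)
```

View pics/s1c.png

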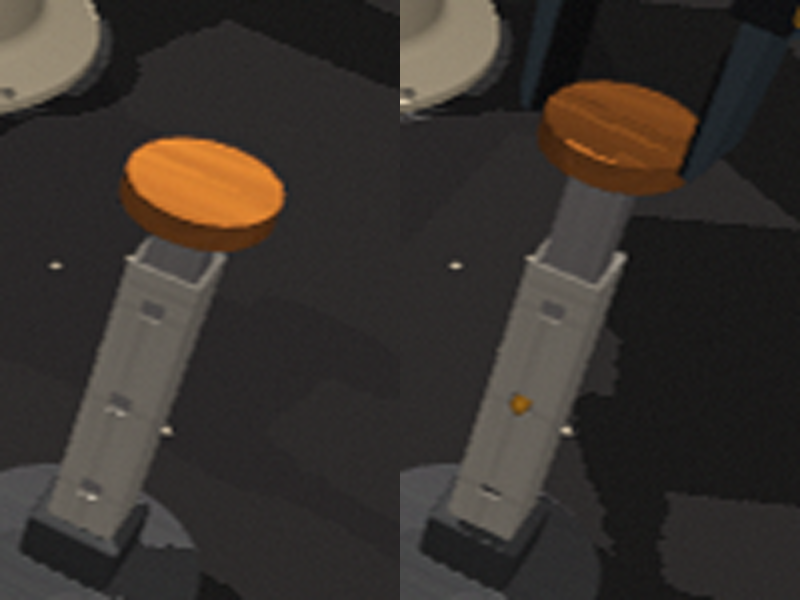

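The right half of the crop shows the brass button in the middle hole at scene (480,251). The plate has risen. I stop pulling and check the lock by easing down slightly.

>>> send_rows --targets '[[[0, 0, -0.4, 0], [0, 0, -0.8, 0], [0, 0, -1.2, 0], [0, 0, -1.6, 0]]]'

```text
time_s: 8.57
tcp_pos: [0.4929, 0.209, 0.2414]
tool_rot: [0.574, 3.088, 0.0]
wrist_force: [-5.5, 0.5, 3.9]
opening: 0.0621
finger_force: 30.0
```

>>> send_rows --targets '[[[0, 0, -0.4, 0], [0, 0, -0.8, 0], [0, 0, -1.2, 0]]]'

```text
time_s: 8.95
tcp_pos: [0.493, 0.209, 0.2408]
tool_rot: [0.574, 3.088, 0.001]
wrist_force: [-8.6, -0.1, 13.0]
opening: 0.0623
finger_force: 30.0
```

The force rises steeply downwards, so it is locked. I relieve the load, let go, rise and check.

>>> send_rows --targets '[[[0.3, 0, 0.6, 0], [0.5, 0, 1.2, 0], [0.5, 0, 1.2, 0]]]'

```text
time_s: 9.32
tcp_pos: [0.4929, 0.209, 0.2413]
tool_rot: [-0.574, -3.088, -0.0]
wrist_force: [-7.8, 0.8, 3.0]
opening: 0.0618
finger_force: 30.0
```

>>> send_rows --targets '[[[0, 0, 0, 0], [0, 0, 0, 0], [0, 0, 0, 0], [0, 0, 0, 0], [0, 0, 15, 0], [0, 0, 45, 0], [0, 0, 85, 0], [0, 0, 85, 0]]]' --claw 91

```text
time_s: 10.32
tcp_pos: [0.4947, 0.2094, 0.33]
tool_rot: [0.573, 3.083, 0.004]
wrist_force: [0.2, -0.3, -0.6]
opening: 0.0913
finger_force: 0.0
```

>>> send_rows --targets '[[[0, -40, 0, 0], [0, -100, 0, -0.09], [2, -160, 0, -0.18], [4, -220, 0, -0.18], [6, -280, 0, -0.18], [8, -340, 0, -0.18], [10, -390, 0, -0.18], [12, -430, 0, -0.18]]]'

```text
time_s: 11.32
tcp_pos: [0.5048, -0.2231, 0.3261]
tool_rot: [-0.851, -3.024, -0.0]
wrist_force: [-0.2, -0.4, 0.9]
opening: 0.091
finger_force: 0.0
```

Run:
```python
from m import *
s=manip.read_state();print(s["tcp_pos"],s["tool_rot"])
for n in("scene","side"):cv2.imwrite
I=save("scene","s2.png")[:,:,::-1];J=save("side","d2.png")[:,:,::-1]
def top(im,b):
    h=hsv(im);m,_,_=comp(im,orange(im)&(h[...,2]>170),b);c=max(cv2.findContours(m,0,1)[0],key=cv2.contourArea);return cv2.fitEllipse(cv2.convexHull(c))
a=top(I,(470,155,540,220));b=top(J,(340,260,395,335));print(a,b,two(cs,a[0],cd,b[0]))
h=hsv(I)[235:265,468:495];m=(h[...,1]>130)&(h[...,0]>8)&(h[...,0]<35);print("brass px",m.sum(),np.argwhere(m).mean(0)+[235,468])
```

```text
[ 0.5048379  -0.22313279  0.32605581] [-8.51461011e-01 -3.02367850e+00 -5.93287066e-05]
((505.5655517578125, 181.39857482910156), (19.682266235351562, 40.255584716796875), 103.25159454345703) ((368.35723876953125, 300.8963317871094), (28.581748962402344, 37.67719268798828), 97.8051986694336) (array([0.49323002, 0.20855551, 0.2654197 ]), np.float64(0.0008099750878780122))
brass px 20 [250.95 479.5 ]
```

The plate stayed up at z=0.265 with the button in the hole. Now the tub.

>>> send_rows --targets '[[[1, -24, -20, 0], [1, -42, -60, 0], [1, -48, -110, 0], [1, -48, -160, 0], [1, -48, -205, 0], [1, -48, -230, 0], [1, -48, -236, 0], [1, -48, -236, 0]]]'

```text
time_s: 12.42
tcp_pos: [0.5066, -0.2689, 0.0907]
tool_rot: [0.849, 3.024, -0.0]
wrist_force: [-0.3, -1.1, 0.2]
opening: 0.0908
finger_force: 0.0
```

Run:
```python
from m import *
s=manip.read_state();c=cal("wrist");im=save("wrist","w1.png")[:,:,::-1];print(s["tcp_pos"],proj(c,[.5057,-.2713,.05]))
h=hsv(im);p=proj(c,[.5057,-.2713,.05]).astype(int)
m,st,ce=comp(im,(h[...,1]<60)&(h[...,2]>110),(max(p[0]-110,0),max(p[1]-130,0),p[0]+110,p[1]+110));print(st,ce,onz(c,ce,.05))
```

```text
[ 0.50655042 -0.2689049   0.09070208] [323.24596566 254.38400555]
[  213   124   220   215 28345] [302.89638384 239.54143588] [ 0.49174676 -0.27666817  0.05      ]
```

View pics/w1.png

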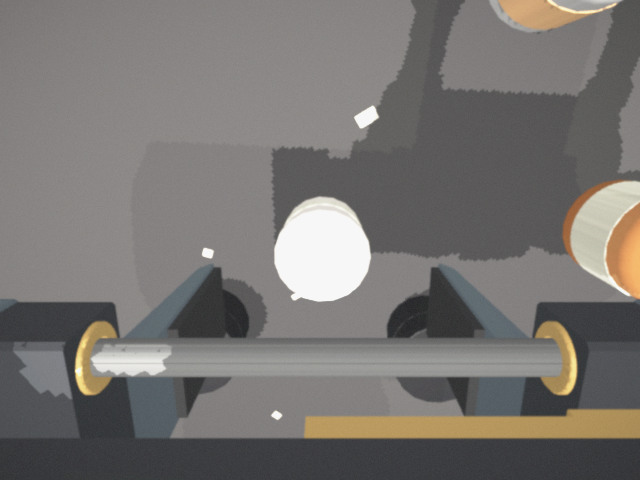

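The lid is at wrist pixel (322,254), as predicted (323,254). The black tubs lie well off the finger line, so I descend and grip.

>>> send_rows --targets '[[[-1, -2.5, -20, 0], [-1, -2.5, -45, 0], [-1, -2.5, -65, 0], [-1, -2.5, -75, 0], [-1, -2.5, -77, 0], [-1, -2.5, -77, 0]]]'

```text
time_s: 13.22
tcp_pos: [0.5057, -0.2718, 0.0139]
tool_rot: [0.849, 3.024, -0.001]
wrist_force: [0.2, -0.4, -0.5]
opening: 0.0908
finger_force: 0.0
```

>>> send_rows --targets '[[[0, 0, 0, 0], [0, 0, 0, 0], [0, 0, 0, 0], [0, 0, 0, 0], [0, 0, 0, 0], [0, 0, 0, 0], [0, 0, 0, 0]]]' --claw 45

```text
time_s: 14.1
tcp_pos: [0.5053, -0.2716, 0.0132]
tool_rot: [0.85, 3.024, 0.0]
wrist_force: [0.5, 0.3, 4.6]
opening: 0.0553
finger_force: 30.0
```

>>> send_rows --targets '[[[0, 0, 15, 0], [0, 0, 50, 0], [0, 0, 95, 0], [0, 0, 145, 0], [0, 0, 195, 0], [0, 0, 245, 0], [0, 0, 290, 0], [0, 0, 320, 0]]]'

```text
time_s: 15.1
tcp_pos: [0.505, -0.2715, 0.3363]
tool_rot: [0.849, 3.023, -0.001]
wrist_force: [-0.1, -1.3, -3.3]
opening: 0.0553
finger_force: 30.0
```

>>> send_rows --targets '[[[0, 30, 10, 0], [-1, 80, 10, 0], [-2, 135, 10, 0], [-4, 190, 10, 0], [-6, 245, 10, 0], [-8, 300, 10, 0], [-9, 355, 10, 0], [-10, 400, 10, 0]]]'

```text
time_s: 16.1
tcp_pos: [0.4943, 0.1303, 0.3439]
tool_rot: [0.849, 3.025, 0.0]
wrist_force: [0.2, -0.1, -3.9]
opening: 0.0554
finger_force: 30.0
```

>>> send_rows --targets '[[[-2, 35, 0, 0], [-2, 60, 0, 0], [-2, 70, 0, 0], [-2, 70, 0, 0]]]'

```text
time_s: 16.6
tcp_pos: [0.493, 0.1984, 0.3434]
tool_rot: [0.849, 3.025, -0.0]
wrist_force: [-0.7, -0.3, -2.9]
opening: 0.0558
finger_force: 30.0
```

>>> send_rows --targets '[[[0, 5, -5, 0], [0, 10, -20, 0], [0, 10, -33, 0], [0, 10, -42, 0], [0, 10, -42, 0]]]'

```text
time_s: 17.23
tcp_pos: [0.4929, 0.2082, 0.3003]
tool_rot: [-0.85, -3.023, 0.001]
wrist_force: [-0.3, 0.1, -3.8]
opening: 0.0552
finger_force: 30.0
```

Run:
```python
from m import *
s=manip.read_state();print(s["tcp_pos"])
I=save("scene","s3.png")[:,:,::-1];J=save("side","d3.png")[:,:,::-1]
cv2.imwrite("pics/c3.png",np.hstack([cv2.resize(x,(400,400),interpolation=2) for x in(I[120:220,450:550],J[240:340,320:420])]))
```

```text
[0.49291515 0.20816642 0.30031402]
```

View pics/c3.png

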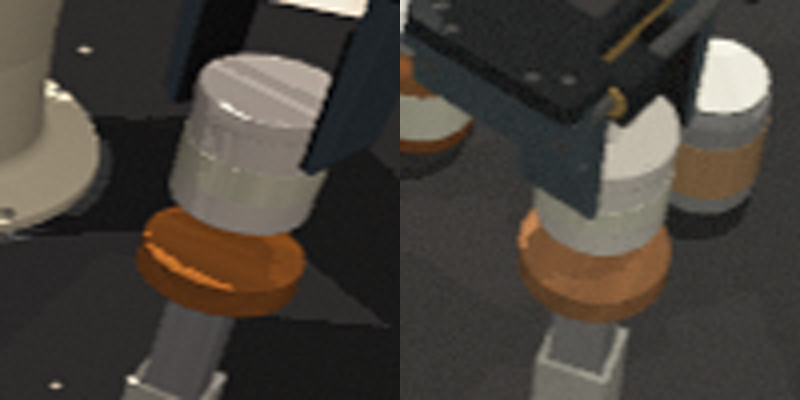

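The crop shows the tub upright and centred just above the plate in both views. Now I lower it gently.

>>> send_rows --targets '[[[0.3, 0.3, -4, 0], [0.3, 0.3, -8, 0], [0.3, 0.3, -12, 0], [0.3, 0.3, -15, 0], [0.3, 0.3, -17, 0], [0.3, 0.3, -18, 0], [0.3, 0.3, -19, 0]]]'

```text
time_s: 18.2
tcp_pos: [0.4936, 0.2088, 0.2822]
tool_rot: [0.85, 3.024, 0.0]
wrist_force: [0.2, -0.1, -3.5]
opening: 0.0554
finger_force: 30.0
```

>>> send_rows --targets '[[[0, 0, -0.5, 0], [0, 0, -1, 0], [0, 0, -1, 0]]]'

```text
time_s: 18.58
tcp_pos: [0.4936, 0.2087, 0.2812]
tool_rot: [-0.85, -3.024, -0.0]
wrist_force: [-0.3, -0.3, -3.7]
opening: 0.0551
finger_force: 30.0
```

>>> send_rows --targets '[[[0, 0, -0.5, 0], [0, 0, -1, 0], [0, 0, -1, 0]]]'

```text
time_s: 18.95
tcp_pos: [0.4935, 0.2087, 0.2801]
tool_rot: [-0.85, -3.024, 0.0]
wrist_force: [-0.2, -0.0, -3.9]
opening: 0.0556
finger_force: 30.0
```

>>> send_rows --targets '[[[0, 0, -0.4, 0], [0, 0, -0.8, 0], [0, 0, -0.8, 0]]]'

```text
time_s: 19.32
tcp_pos: [0.4936, 0.2087, 0.2794]
tool_rot: [-0.85, -3.024, -0.0]
wrist_force: [0.4, -0.1, -3.1]
opening: 0.0556
finger_force: 30.0
```

>>> send_rows --targets '[[[0, 0, -0.4, 0], [0, 0, -0.8, 0], [0, 0, -0.8, 0]]]'

```text
time_s: 19.7
tcp_pos: [0.4936, 0.2087, 0.2787]
tool_rot: [0.85, 3.024, 0.0]
wrist_force: [-0.3, 0.1, -0.2]
opening: 0.0551
finger_force: 30.0
```

>>> send_rows --targets '[[[0, 0, -0.3, 0], [0, 0, -0.6, 0], [0, 0, -0.6, 0]]]'

```text
time_s: 20.08
tcp_pos: [0.4936, 0.2088, 0.2784]
tool_rot: [0.85, 3.024, 0.0]
wrist_force: [-2.8, -0.9, 5.6]
opening: 0.0551
finger_force: 30.0
```

Seated. I relieve slightly, release, rise straight up and back away.

>>> send_rows --targets '[[[0, 0, 0.3, 0], [0, 0, 0.3, 0]]]'

```text
time_s: 20.32
tcp_pos: [0.4936, 0.2087, 0.2784]
tool_rot: [0.85, 3.024, 0.0]
wrist_force: [-2.1, -1.0, 4.6]
opening: 0.0554
finger_force: 30.0
```

>>> send_rows --targets '[[[0, 0, 0, 0], [0, 0, 0, 0], [0, 0, 0, 0], [0, 0, 0, 0], [0, 0, 0, 0], [0, 0, 10, 0], [0, 0, 30, 0], [0, 0, 60, 0]]]' --claw 91

```text
time_s: 21.32
tcp_pos: [0.4933, 0.2086, 0.3391]
tool_rot: [-0.85, -3.024, 0.001]
wrist_force: [-0.5, 0.2, 0.8]
opening: 0.0909
finger_force: 0.0
```

>>> send_rows --targets '[[[0, 0, 40, 0], [-10, 30, 60, 0], [-40, 70, 60, 0], [-70, 110, 60, 0], [-90, 140, 60, 0], [-100, 150, 60, 0], [-100, 150, 60, 0]]]'

```text
time_s: 22.2
tcp_pos: [0.3933, 0.3588, 0.3987]
tool_rot: [0.848, 3.025, 0.0]
wrist_force: [0.3, -0.2, -0.0]
opening: 0.0913
finger_force: 0.0
```

Run:
```python
from m import *
s=manip.read_state();print(s["tcp_pos"],s["time_s"])
I=save("scene","s4.png")[:,:,::-1];J=save("side","d4.png")[:,:,::-1]
cv2.imwrite("pics/c4.png",np.hstack([cv2.resize(I[100:300,290:550],(455,350)),cv2.resize(J[200:400,300:420],(210,350))]))
r=[]
for f,b1,b2 in((white,(480,125,540,205),(340,240,400,315)),):
    _,s1,c1=comp(I,f(I),b1);_,s2,c2=comp(J,f(J),b2);print(s1,s2,two(cs,c1,cd,c2))
_,s1,c1=comp(I,orange(I),(470,155,540,230));_,s2,c2=comp(J,orange(J),(340,260,395,340));print(s1,s2)
```

```text
[0.39334478 0.35882958 0.39868628] 22.2
[ 490  146   44   44 1475] [ 353  268   36   45 1335] (array([0.49395909, 0.20805353, 0.29365946]), np.float64(6.699415051235809e-05))
[484 173  42  26 395] [349 295  39  26 317]
```

View pics/c4.png

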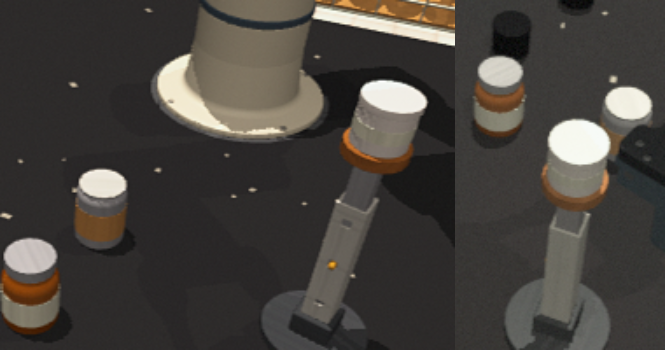

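The tub stands upright at (0.494, 0.208), centred on the plate. The button is out through the middle hole, and the jar and tin are where they were.

```bash
python3 -c "
from workcell import manip
print(manip.job_done())"
```

```text
the job is handed in; nothing more can be done
None
```

The job is handed in after about 22 s: the plate is up with its button caught in the middle hole, the white tub stands upright in the middle of the plate and is released, and the jar and tin were not touched.

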